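# Start the stone mill on coarse

## Robot

A 7-joint arm with a two-finger parallel gripper is mounted at the origin on the work surface. World frame = base frame: x ahead of the robot, y to its left, z up, the work surface at z = 0. Lengths are in m, angles in rad, forces in N, time in s.
With the tool pointing down it reaches from about 0.4 to 0.875 m from the base axis. Payload 19.3 kg.
Tool frame: the origin (TCP) lies midway between the tips of the shut fingers; the grasp point (between the pads) lies robot.tcp_to_grasp behind it (robot.tcp_to_grasp is the distance from the TCP to the grasp point, in m); y points along the fingers, z is the direction in which the jaws open and shut, and the axes are right-handed (so a half turn about y gives the same grasp; the last joint's range is limited). The gripper opens to 85 mm and grips with 20 to 120 N. Pads are 22 mm wide; open, the fingers measure 114 mm over their backs; the gripper's body (76 mm by 85 mm) begins 54 mm behind the grasp point. The pads swing forward as they close: fully open they stand 13 mm farther back than shut.
Start: joints at [1.038, 0.521, -0.036, 1.599, 0.021, 1.021, -0.113], TCP at [0.279, -0.559, 0.231] pointing down, gripper open.
Joint ranges: [-2.91, 2.91], [-0.3, 2.13], [-1.5, 1.42], [0.17, 2.43], [-1.26, 4.41], [0.16, 1.93], [-2.52, 2.52]. Speed limits (rad/s): [1.89, 1.89, 2.39, 2.39, 3.01, 3.01, 3.01].

## Interface

Orientations are given as a unit quaternion [x, y, z, w].
In Python, from rig import robot gives the robot as it stands.
- The arm moves only by the tool send_rows, never from a script. Its arguments are lists of equal length, an entry for each row: "translation": the shift along the world's x, y, z in mm, a list of three; "dr": the turn, a rotation vector about the world's x, y, z in degrees, a list of three. In form: {"translation": [[dx, dy, dz], ...], "dr": [[rx, ry, rz], ...]}. A call has 1 to 10 rows; each row is the pose to reach, as a shift and turn from the pose commanded when the call began; what a row does not reach only later rows make up. A row lasts 1/10 s, in which the tool goes at most 50 mm and 8.59 degrees, less where a joint would pass 70% of its speed; a pose out of reach is approached as far as the arm can. A call with a gripper value outside its range is refused whole. "hand" is the opening, from 0 (shut) to 1 (fully open), set as the call begins (left out, the last holds). The fingers move at their own pace and stop on an object; "grip_force" is the grip in N (left out, the last holds). Time passes only in rows, so rows that repeat a pose let the fingers close. It gives the time, the measured TCP pose, the force and the opening at its end, in the units of the state.
- robot.state(): the state, without advancing time (a new reading comes with each control period).
- robot.grab_frame(name): name is "side" or "top"; returns the picture (420x560x3 uint8, blue, green, red); there is no depth.
- robot.camera_model(name): a dict with "mtx" (3x3 intrinsics, pixels), "rvec" (rotation vector, rad) and "tvec" (3), from world to camera coordinates, as OpenCV has them. Camera axes: x right, y down, z forward; pixel columns grow to the right and rows downward; lengths in m; the calibration is good to about 2 mm. A picture is of the moment at which its call begins. camera_model takes no time and is no camera call.
- robot.finish_job(): hands the job in, once; it reports no verdict.
Trained networks look in the newest picture that a camera, given by its name, has taken for a name from the list of things; names that differ only in an ending like _2 or _b are one class to them, and where a whole thing is asked for, a point or a joint stands for the part that bears it (a point fixed in the world has none). Each returns a list of dicts, best first, with "conf" (0 to 1); they miss things now and then, are a little off and sometimes report something else, mostly with a low value. They report only what shows in the picture. A call takes as long as a camera call. They do not tell look-alikes from the thing itself.
- robot.boxes_of(camera, thing): "box" ([left, top, right, bottom] as shares, 0 to 1, of the picture: columns of its width, rows of its height, round what is visible of it).
- robot.trace(camera, thing): "region" (420x560 bool, what is visible of it) and "box" ([left, top, right, bottom] as shares, 0 to 1, of the picture: columns of its width, rows of its height, round what is visible of it).
The state is a dict: "time_s": time; "q": joint angles; "qd": joint speeds; "tau": joint torques, N m; "tcp_pos": TCP position; "tcp_rot": TCP orientation; "contact_force": force on the tool from outside, world axes, zero at the start; "torque": the same for the moment, N m; "finger_gap": opening from 0.0 (shut) to 1.0 (fully open).
Only numpy, scipy, OpenCV 4.12 (cv2) and the standard library are available. Lean on these libraries where they do the work, as an engineer would, in place of code of your own. Each camera call takes 0.05 s, during which the arm holds its last target.

## Task

Start the stone mill on coarse: first tip the red rocker on the switch box fully on by pushing down its raised end, the one with the white bar; then press the yellow coarse key on the control box fully in, and last the green start key fully in, so that both stay down. Do not press the blue or white key, and do not pick up or shove anything: the switch box stays where it stands, and so do the jars, mug, spoon and brass weight.

Things in the scene. Friction and masses are not known exactly. Their poses are not given: they have to be found in the camera images.
- console: fixed dark control box with a bright metal top, 160 x 160 mm, 50 mm high; origin at the centre of its underside, z up. Four keys stand on its top at the corners of a 70 mm square; which colour stands at which corner changes
- key_yellow (a joint): round yellow key, 34 mm across, the coarse-grind key. Its joint reads 0 m standing out and 0.008 m fully in; a straight downward push of about 3 N moves it against steady friction to a hard stop, and it stays where it is left
- key_yellow_top (a point): centre of the top face of the yellow key, about 70 mm above the table when out; it goes down with the key
- key_green (a joint): round green key, 34 mm across, the start key. Its joint reads 0 m standing out and 0.008 m fully in; a straight downward push of about 3 N moves it against steady friction to a hard stop, and it stays where it is left
- key_green_top (a point): centre of the top face of the green key, about 70 mm above the table when out; it goes down with the key
- key_blue (a joint): round blue key, 34 mm across, the fine-grind key, not to be pressed. Its joint reads 0 m standing out and 0.008 m fully in; a straight downward push of about 3 N moves it against steady friction to a hard stop, and it stays where it is left
- key_blue_top (a point): centre of the top face of the blue key, about 70 mm above the table when out; it goes down with the key
- key_white (a joint): round white key, 34 mm across, the lamp key, not to be pressed. Its joint reads 0 m standing out and 0.008 m fully in; a straight downward push of about 3 N moves it against steady friction to a hard stop, and it stays where it is left
- key_white_top (a point): centre of the top face of the white key, about 70 mm above the table when out; it goes down with the key
- switch_box: loose dark switch box, 0.6 to 1.1 kg on rubber feet, 104 x 64 mm, 40 mm high, with a red rocker on its top; origin at the centre of its underside, x along its length towards the rocker's end with the white bar, z up
- rocker (a joint): V-shaped red rocker, two wings each 36 mm long and 34 mm wide, tilting about the box's y axis, 47 mm above the table over the box's centre. 0 rad is off (the wing with the white bar stands up at 0.44 rad, its end about 18 mm above the pivot), 0.44 rad is fully on (that wing lies level, its top 50 mm above the table). About 3 N down near the wing's end moves it against steady friction to a hard stop; it stays where it is left
- rocker_on_end (a point): point on the top face of the rocker's wing with the white bar, 24 mm from the pivot along the wing: push it down here; it is about 60 mm above the table when off, 50 mm when on
- jam_jar: large amber glass jar with brass-coloured lid, 70 mm across, 100 mm high. Loose bystander, to be left alone; origin at the centre of its underside
- honey_jar: small amber jar with white lid, 60 mm across, 85 mm high. Loose bystander, to be left alone; origin at the centre of its underside
- mug: blue mug, 76 mm across, 85 mm high, with a handle. Loose bystander, to be left alone; origin at the centre of its underside
- wooden_spoon: wooden spoon lying flat, about 200 mm long. Loose bystander, to be left alone
- brass_weight: brass scale weight, 40 mm across, 55 mm high. Loose bystander, to be left alone; origin at the centre of its underside
Mind the look-alikes: they are no part of the job. What is shaped like the switch_box but purple is not meant.

How it is judged:
By the outcome, as a careful person would: the job done as asked, in the order asked, and still so for the second after the job is handed in, with the robot touching nothing.
It also fails if it takes over 43 s, if anything falls off the work surface, if the arm or the gripper's body presses on something with over 40 N, if the wrist force passes 120 N, or if a joint passes its speed limit or range.

## Working session

There is one attempt and no reset: what is moved stays moved. The work goes in short steps, Python scripts to look and compute and a tool call to move; the robot and the scene stay as the last step left them, time stands still between calls to the robot, and variables do not carry over. Pictures are saved under pics/ and viewed, and the job is handed in when it is done.

Besides the shell and the picture viewer there is one more tool, called after "Emit:" as a command line: name --argument value ..., lists and objects as JSON in quotes. send_rows: Moves the arm, as the interface text tells. Its arguments: {"type":"object","properties":{"translation":{"type":"array","items":{"type":"array","items":{"type":"number"}}},"dr":{"type":"array","items":{"type":"array","items":{"type":"number"}}},"hand":{"type":"number"},"grip_force":{"type":"number"}},"required":["translation","dr"]}

```bash
mkdir -p pics; ls; python3 - <<'E'
from rig import robot
import cv2
s=robot.state();print(s['time_s'],s['tcp_pos'],s['tcp_rot'],s['finger_gap'],robot.tcp_to_grasp)
for n in('side','top'):
    im=robot.grab_frame(n);cv2.imwrite(f'pics/{n}0.png',im);m=robot.camera_model(n);print(n,m)
E
```

```text
pics
0.0 [ 0.2788724  -0.55896819  0.23073181] [-0.16227518  0.68863867 -0.68788125  0.16205844] 1.0002433801270911 0.0187
side {'mtx': array([[440.82545481,   0.        , 278.58988913],
       [  0.        , 440.82545481, 208.34539683],
       [  0.        ,   0.        ,   1.        ]]), 'rvec': array([ 0.23557685, -2.8923056 ,  1.03493572]), 'tvec': array([0.55804841, 0.22898657, 0.87678573])}
top {'mtx': array([[442.64846962,   0.        , 277.20087155],
       [  0.        , 442.64846962, 208.30639841],
       [  0.        ,   0.        ,   1.        ]]), 'rvec': array([ 2.17505507, -2.17710028,  0.10673165]), 'tvec': array([-0.15324902,  0.57133512,  0.99582121])}
```

View pics/side0.png

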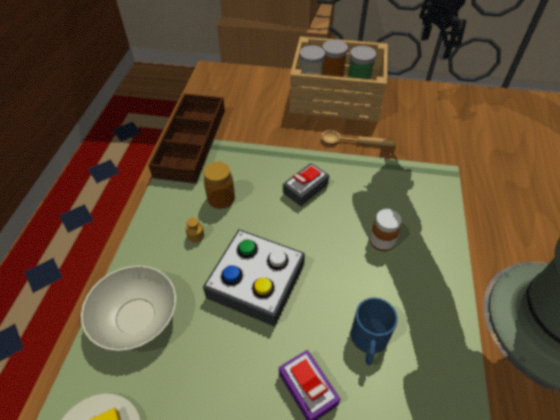

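View pics/top0.png

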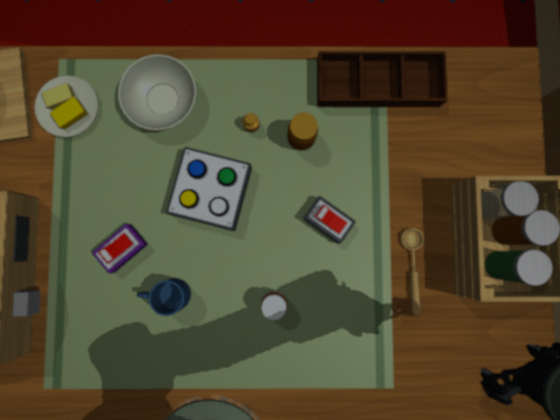

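Side: switch box at (306,183), console at (255,275); the purple look-alike is at (308,385). Top: switch box at (330,219), with yellow (189,198), green (227,177), blue (197,168) and white (219,206).

```bash
cat > h.py <<'E'
import numpy as np,cv2
from rig import robot
def cam(n):
    m=robot.camera_model(n);R=cv2.Rodrigues(np.array(m['rvec']))[0];return m['mtx'],R,np.array(m['tvec'])
def ray(n,uv,z):
    K,R,t=cam(n);d=R.T@np.linalg.solve(K,[uv[0],uv[1],1.]);c=-R.T@t
    return c+d*(z-c[2])/d[2]
def proj(n,p):
    K,R,t=cam(n);x=K@(R@np.array(p)+t);return x[:2]/x[2]
def tri(uvs):
    A=[];b=[]
    for n,(u,v) in uvs.items():
        K,R,t=cam(n);P=K@np.c_[R,t]
        for k,w in((0,u),(1,v)):
            r=w*P[2]-P[k];A.append(r[:3]);b.append(-r[3])
    return np.linalg.lstsq(np.array(A),np.array(b),rcond=None)[0]
E
python3 - <<'E'
from h import *
im={n:cv2.imread(f'pics/{n}0.png') for n in('side','top')}
a=im['side'][150:220,270:345];b=im['top'][185:255,293:368]
cv2.imwrite('pics/crop.png',np.hstack([cv2.resize(x,(400,400*70//75),interpolation=cv2.INTER_CUBIC) for x in(a,b)]))
rng={'yellow':((22,120,90),(35,255,255)),'green':((45,150,50),(80,255,255)),'blue':((105,150,80),(125,255,255))}
box={'side':(225,290,235,300),'top':(150,220,175,240)}
# side (row0,row1,col0,col1)
for c,(lo,hi) in rng.items():
    uv={}
    for n in im:
        r0,r1,c0,c1=box[n];r=cv2.inRange(cv2.cvtColor(im[n],cv2.COLOR_BGR2HSV),lo,hi)
        m=np.zeros_like(r);e=4;m[r0:r1+10,c0-35:c1]=r[r0:r1+10,c0-35:c1]
        k,l,s,ce=cv2.connectedComponentsWithStats(m);i=1+np.argmax(s[1:,4]);uv[n]=ce[i];print(c,n,s[i],ce[i],ray(n,ce[i],.068))
    print(c,tri(uv))
for n in im:
  for th in('key_white_top','key_yellow_top','rocker_on_end','switch_box','console'):
    for d in robot.boxes_of(n,th)[:2]:
        B=np.array(d['box'])*[560,420,560,420];print(n,th,round(d['conf'],2),B.round(1))
E
```

```text
yellow side [254 278  18  16 225] [262.60888889 285.29333333] [0.58891555 0.04776671 0.068     ]
yellow top [180 191  16  15 177] [187.71751412 197.8079096 ] [0.59091461 0.04507401 0.068     ]
yellow [0.59038215 0.04574424 0.06439676]
green side [239 241  16  14 168] [246.68452381 246.94642857] [ 0.63838231 -0.03551264  0.068     ]
green top [219 169  15  14 178] [226.24719101 175.5       ] [ 0.64097758 -0.03994847  0.068     ]
green [ 0.64075566 -0.03937708  0.06228282]
blue side [223 266  17  14 185] [230.93513514 272.63243243] [0.65641361 0.02988283 0.068     ]
blue top [189 161  15  14 169] [196.1183432  167.66863905] [0.65870014 0.02751232 0.068     ]
blue [0.6582183  0.02800451 0.06486187]
side key_white_top 0.48 [267.2 251.1 288.  261.3]
side key_yellow_top 0.82 [254.9 275.4 274.5 294.8]
side rocker_on_end 0.81 [292.2 164.3 320.9 187.4]
side rocker_on_end 0.71 [293.1 360.4 327.4 397. ]
side switch_box 0.69 [278.1 351.  336.8 420. ]
side console 0.61 [205.7 231.  305.7 331.8]
side console 0.2 [321.5 130.1 397.  144.8]
top key_white_top 0.5 [210.7 199.9 226.  212.4]
top key_yellow_top 0.67 [181.8 189.6 198.  205.9]
top key_yellow_top 0.45 [139.7 282.2 188.  316.6]
top rocker_on_end 0.67 [ 99.1 235.3 133.3 264.1]
top rocker_on_end 0.65 [314.3 204.4 347.  234.6]
top switch_box 0.93 [ 92.7 224.6 149.4 278.5]
top switch_box 0.73 [304.2 196.7 353.5 242.1]
top console 0.69 [167.9 146.  255.3 229.5]
top console 0.63 [403.2 226.  423.4 313.8]
```

View pics/crop.png

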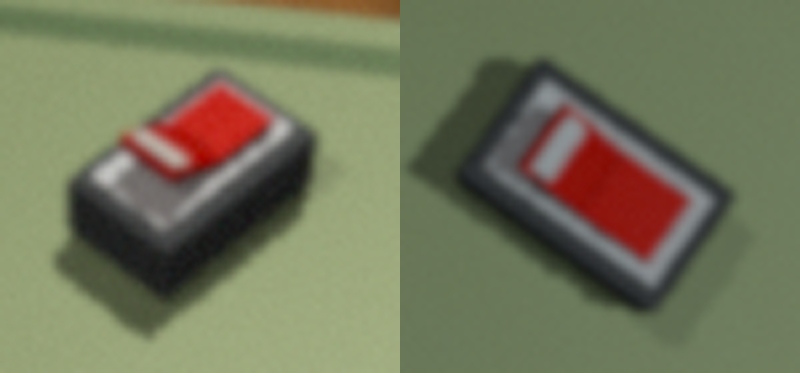

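```bash
python3 - <<'E'
from h import *
from scipy.optimize import least_squares
from scipy.spatial.transform import Rotation as Ro
# console keys fit
obs={'yellow':{'side':(262.6,285.3),'top':(187.7,197.8)},'green':{'side':(246.7,246.9),'top':(226.25,175.5)},'blue':{'side':(230.9,272.6),'top':(196.1,167.7)},'white':{'side':(277.6,258),'top':(218.4,206.2)}}
loc={'yellow':(-1,1),'blue':(1,1),'green':(1,-1),'white':(-1,-1)}
def kp(p,c,z=.067):
    a,b=np.array(loc[c])*.035;C,S=np.cos(p[2]),np.sin(p[2]);return np.array([p[0]+C*a-S*b,p[1]+S*a+C*b,z])
f=lambda p:np.concatenate([proj(n,kp(p,c))-uv for c in obs for n,uv in obs[c].items()])
r=least_squares(f,[.61,0,0]);print(r.x,np.abs(r.fun).max(),r.fun.round(1))
for c in loc:print(c,kp(r.x,c))
# box
s=75/400
tc=[(540,62),(730,190),(655,308),(462,180)]
tp=[(293+(x-400)*s,185+y*s) for x,y in tc]
side=[(220,72),(316,138),(165,243),(75,180)]
sp=[(270+x*s,150+y*s) for x,y in side]
for n,P in(('top',tp),('side',sp)):
    W=np.array([ray(n,p,.04) for p in P]);print(n,W.round(4)[:,:2],W.mean(0),[np.linalg.norm(W[i]-W[i-1]).round(4) for i in range(4)])
print('bar',tri({'top':(293+160*s,185+147*s),'side':(270+163*s,150+150*s)}))
R=Ro.from_quat(robot.state()['tcp_rot']).as_matrix();print(R)
E
```

```text
[ 0.614753    0.00368747 -0.25669153] 1.1549749594386185 [-0.3 -0.4 -0.5  0.6 -0.3 -1.2 -0.4  0.6 -0.3 -0.3 -0.4  0.6 -0.5 -0.8
 -0.8  0.1]
yellow [0.58978563 0.04642657 0.067     ]
blue [0.65749209 0.02865484 0.067     ]
green [ 0.63972036 -0.03905162  0.067     ]
white [ 0.5720139  -0.02127989  0.067     ]
top [[ 0.5967 -0.25  ]
 [ 0.5417 -0.3306]
 [ 0.4915 -0.2978]
 [ 0.5461 -0.2161]] [ 0.54398793 -0.27361141  0.04      ] [np.float64(0.0609), np.float64(0.0976), np.float64(0.06), np.float64(0.0982)]
side [[ 0.5367 -0.3282]
 [ 0.488  -0.2926]
 [ 0.5482 -0.2181]
 [ 0.5934 -0.2491]] [ 0.54156971 -0.27200997  0.04      ] [np.float64(0.0974), np.float64(0.0603), np.float64(0.0958), np.float64(0.0549)]
bar [ 0.55665569 -0.25605858  0.05916081]
[[-8.94852607e-01  2.35964176e-05  4.46361749e-01]
 [-4.46361749e-01 -7.96258510e-06 -8.94852607e-01]
 [-1.75611224e-05 -1.00000000e+00  1.76578782e-05]]
```

Emit:
send_rows --translation '[[28,31,0],[56,61,0],[83,92,0],[111,122,0],[139,153,0],[167,184,0],[194,214,0],[222,245,0],[250,275,-20],[278,306,-50]]' --dr '[[0,0,3],[0,0,6],[0,0,9],[0,0,12],[0,0,15],[0,0,18],[0,0,21],[0,0,24],[0,0,27],[0,0,28.5]]' --hand 0

```text
time_s: 1.6
tcp_pos: [0.5581, -0.2532, 0.183]
tcp_rot: [0.326, -0.626, 0.628, -0.328]
contact_force: [0.6, -0.6, -0.7]
finger_gap: 0.001
```

Emit:
send_rows --translation '[[0,0,-25],[0,0,-50],[0,0,-75],[0,0,-85],[0,0,-90],[0,0,-90],[0,0,-90]]' --dr '[[0,0,0],[0,0,0],[0,0,0],[0,0,0],[0,0,0],[0,0,0],[0,0,0]]'

```text
time_s: 2.3
tcp_pos: [0.5568, -0.2544, 0.0932]
tcp_rot: [0.326, -0.627, 0.628, -0.327]
contact_force: [0.5, -0.6, 0.6]
finger_gap: 0.001
```

```bash
python3 - <<'E'
from h import *
s=robot.state();print(s['time_s'],s['tcp_pos'],s['contact_force'],s['finger_gap'])
c=[]
for n in('side','top'):
    im=robot.grab_frame(n);cv2.imwrite(f'pics/{n}1.png',im)
    u,v=proj(n,s['tcp_pos']).astype(int);print(n,u,v)
    c.append(cv2.resize(im[max(v-50,0):v+50,u-50:u+50],(400,400),interpolation=cv2.INTER_CUBIC))
cv2.imwrite('pics/c1.png',np.hstack(c))
E
```

```text
2.3 [ 0.55675621 -0.25438015  0.09318595] [ 0.47899317 -0.60151734  0.63014586] 0.0005656622035040209
side 300 168
top 323 212
```

View pics/c1.png

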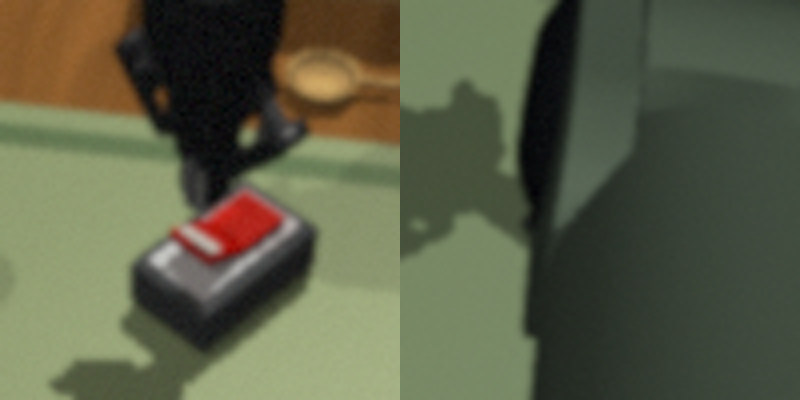

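The tip is above the white-bar wing: side tip at (300,168), bar at about (300,178). I'll press down slowly.

Emit:
send_rows --translation '[[0,1,-12],[0,1,-24],[0,1,-28],[0,1,-32],[0,1,-35],[0,1,-38],[0,1,-40],[0,1,-41],[0,1,-42],[0,1,-42]]' --dr '[[0,0,0],[0,0,0],[0,0,0],[0,0,0],[0,0,0],[0,0,0],[0,0,0],[0,0,0],[0,0,0],[0,0,0]]'

```text
time_s: 3.4
tcp_pos: [0.5564, -0.2531, 0.0505]
tcp_rot: [0.327, -0.627, 0.627, -0.327]
contact_force: [0.2, 1.8, 6.4]
finger_gap: 0.001
```

Emit:
send_rows --translation '[[0,0,-1],[0,0,-1],[0,0,-2],[0,0,-2]]' --dr '[[0,0,0],[0,0,0],[0,0,0],[0,0,0]]'

```text
time_s: 3.8
tcp_pos: [0.5567, -0.2532, 0.0499]
tcp_rot: [0.326, -0.627, 0.628, -0.327]
contact_force: [-7.8, 5.4, 33.5]
finger_gap: -0.001
```

Hard stop at z = 50 mm with 33 N, so the rocker is fully on. I'll lift and look.

Emit:
send_rows --translation '[[0,0,5],[0,0,30],[0,0,70],[0,0,100],[0,40,110],[0,80,110],[0,120,110],[0,160,110],[10,200,110],[20,240,110]]' --dr '[[0,0,0],[0,0,0],[0,0,0],[0,0,0],[0,0,0],[0,0,0],[0,0,0],[0,0,0],[0,0,0],[0,0,0]]'

```text
time_s: 4.8
tcp_pos: [0.5761, -0.012, 0.1583]
tcp_rot: [0.327, -0.627, 0.627, -0.326]
contact_force: [1.0, -0.2, 0.6]
finger_gap: -0.001
```

```bash
python3 - <<'E'
from h import *
s=robot.state();print(s['time_s'],s['tcp_pos'],s['contact_force'],s['finger_gap'])
ims=[]
for n in('side','top'):
    im=robot.grab_frame(n);cv2.imwrite(f'pics/{n}2.png',im);ims.append(im)
a=ims[0][150:220,270:345];b=ims[1][185:255,293:368]
r=[cv2.resize(x,(400,373),interpolation=cv2.INTER_CUBIC) for x in(a,b)]
cv2.imwrite('pics/c2.png',np.hstack(r))
E
```

```text
4.8 [ 0.57610183 -0.01200422  0.15826294] [ 0.97753076 -0.20891925  0.64212355] -0.0007723243937917056
```

View pics/c2.png

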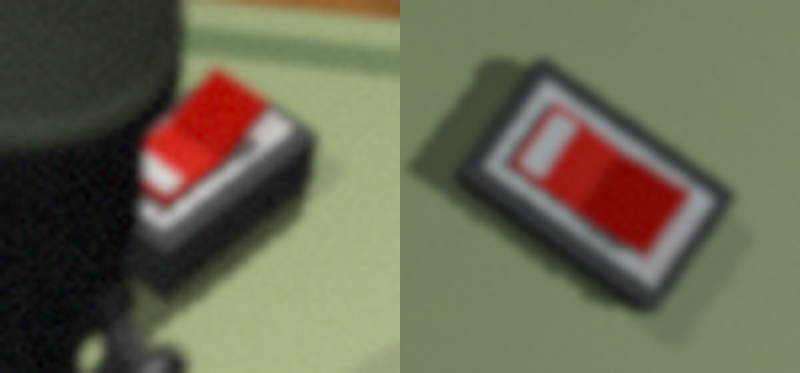

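View pics/side2.png

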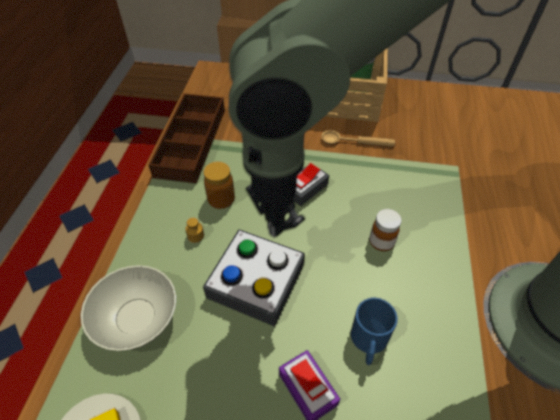

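The rocker lies on and the box corners haven't moved. Now yellow.

Emit:
send_rows --translation '[[7,30,0],[14,58,0],[14,58,-25],[14,58,-50],[14,58,-68],[14,58,-76],[14,58,-76]]' --dr '[[0,0,0],[0,0,0],[0,0,0],[0,0,0],[0,0,0],[0,0,0],[0,0,0]]'

```text
time_s: 5.6
tcp_pos: [0.5897, 0.0444, 0.0813]
tcp_rot: [-0.327, 0.627, -0.627, 0.326]
contact_force: [-0.4, 0.0, 0.2]
finger_gap: 0.003
```

```bash
python3 - <<'E'
from h import *
s=robot.state();print(s['time_s'],s['tcp_pos'],s['contact_force'])
im=robot.grab_frame('side');cv2.imwrite('pics/c3.png',cv2.resize(im[200:330,190:330],(700,600),interpolation=cv2.INTER_CUBIC))
E
```

```text
5.6 [0.58968114 0.04437215 0.08134721] [-0.35755518  0.02821336  0.20500418]
```

View pics/c3.png

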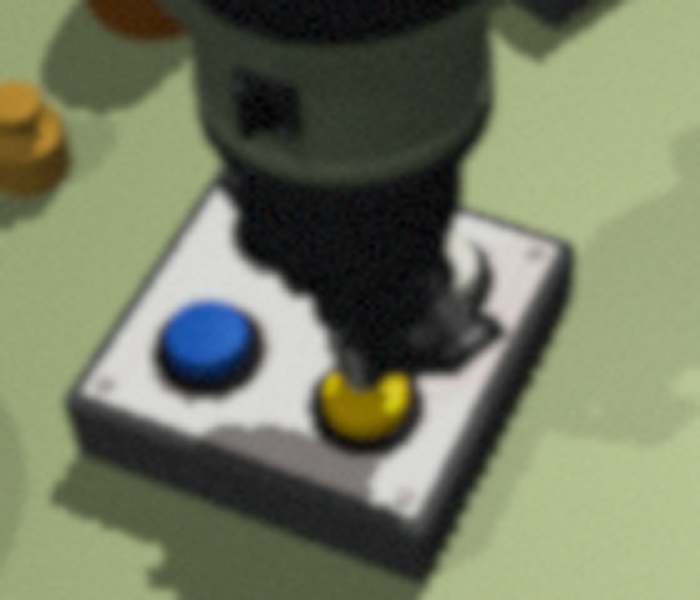

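The tip is over the yellow key (crop (360,385)). Pressing.

Emit:
send_rows --translation '[[0,2,-6],[0,2,-10],[0,2,-13],[0,2,-16],[0,2,-18],[0,2,-19],[0,2,-20],[0,2,-20]]' --dr '[[0,0,0],[0,0,0],[0,0,0],[0,0,0],[0,0,0],[0,0,0],[0,0,0],[0,0,0]]'

```text
time_s: 6.45
tcp_pos: [0.5903, 0.0469, 0.0621]
tcp_rot: [-0.327, 0.627, -0.627, 0.327]
contact_force: [0.5, 0.5, 0.7]
finger_gap: -0.002
```

Emit:
send_rows --translation '[[0,0,-1],[0,0,-1],[0,0,-2],[0,0,-2]]' --dr '[[0,0,0],[0,0,0],[0,0,0],[0,0,0]]'

```text
time_s: 6.85
tcp_pos: [0.5905, 0.0469, 0.0615]
tcp_rot: [0.326, -0.627, 0.627, -0.327]
contact_force: [-8.6, 0.6, 27.7]
finger_gap: 0.001
```

Hard stop at 61.5 mm with 28 N. Lift and go to above green.

Emit:
send_rows --translation '[[0,0,8],[0,0,40],[0,0,80],[16,-28,80],[32,-57,80],[49,-86,80],[49,-86,60],[49,-86,35],[49,-86,22],[49,-86,22]]' --dr '[[0,0,0],[0,0,0],[0,0,0],[0,0,0],[0,0,0],[0,0,0],[0,0,0],[0,0,0],[0,0,0],[0,0,0]]'

```text
time_s: 7.85
tcp_pos: [0.6381, -0.039, 0.0805]
tcp_rot: [-0.328, 0.628, -0.627, 0.326]
contact_force: [-0.2, -0.4, 0.6]
finger_gap: 0.004
```

```bash
python3 - <<'E'
from h import *
s=robot.state();print(s['time_s'],s['tcp_pos'],s['contact_force'])
im=robot.grab_frame('side');cv2.imwrite('pics/c4.png',cv2.resize(im[180:330,190:330],(560,600),interpolation=cv2.INTER_CUBIC))
E
```

```text
7.85 [ 0.63811377 -0.03899155  0.08045422] [-0.18349362 -0.35117161  0.63501232]
```

View pics/c4.png

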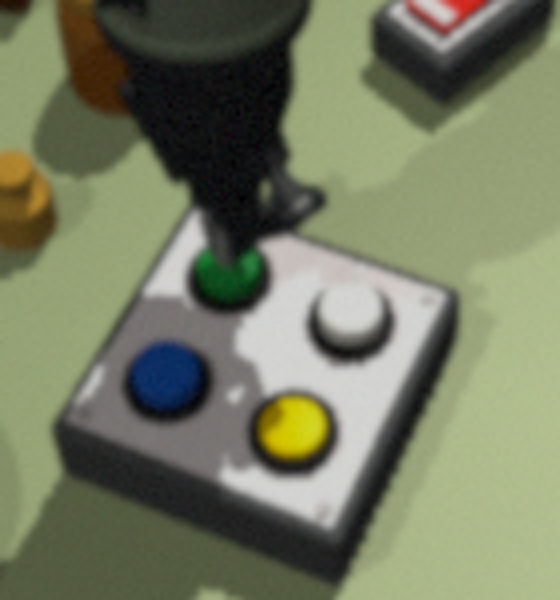

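Yellow (295,427) looks lower than blue and white. The tip is over green (230,265).

Emit:
send_rows --translation '[[1,0,-6],[1,0,-10],[1,0,-13],[1,0,-16],[1,0,-18],[1,0,-19],[1,0,-20],[1,0,-21],[1,0,-21]]' --dr '[[0,0,0],[0,0,0],[0,0,0],[0,0,0],[0,0,0],[0,0,0],[0,0,0],[0,0,0],[0,0,0]]'

```text
time_s: 8.8
tcp_pos: [0.6405, -0.0391, 0.0619]
tcp_rot: [0.326, -0.627, 0.627, -0.327]
contact_force: [-2.5, -0.6, 11.6]
finger_gap: -0.001
```

Emit:
send_rows --translation '[[0,0,-1],[0,0,-1],[0,0,-1.5],[0,0,-1.5]]' --dr '[[0,0,0],[0,0,0],[0,0,0],[0,0,0]]'

```text
time_s: 9.2
tcp_pos: [0.6406, -0.0391, 0.0615]
tcp_rot: [0.326, -0.627, 0.627, -0.327]
contact_force: [-8.4, 0.8, 31.3]
finger_gap: -0.003
```

Emit:
send_rows --translation '[[0,0,8],[0,0,40],[0,0,80],[0,0,120],[-30,-40,130],[-60,-80,130],[-90,-120,130],[-120,-160,130],[-150,-200,130],[-180,-240,130]]' --dr '[[0,0,0],[0,0,0],[0,0,0],[0,0,0],[0,0,0],[0,0,0],[0,0,0],[0,0,0],[0,0,0],[0,0,0]]'

```text
time_s: 10.2
tcp_pos: [0.4592, -0.2797, 0.1897]
tcp_rot: [0.327, -0.627, 0.627, -0.327]
contact_force: [1.8, -0.9, 0.7]
finger_gap: 0.003
```

Emit:
send_rows --translation '[[-30,-40,10],[-60,-80,10],[-90,-120,10],[-110,-160,10],[-130,-200,10],[-150,-240,10],[-160,-270,10],[-160,-270,10]]' --dr '[[0,0,0],[0,0,0],[0,0,0],[0,0,0],[0,0,0],[0,0,0],[0,0,0],[0,0,0]]'

```text
time_s: 11.0
tcp_pos: [0.2976, -0.552, 0.1991]
tcp_rot: [0.326, -0.628, 0.628, -0.324]
contact_force: [0.1, 0.3, -1.1]
finger_gap: 0.002
```

```bash
python3 - <<'E'
from h import *
s=robot.state();print(s['time_s'],s['tcp_pos'],s['contact_force'],abs(s['qd']).max())
for n in('side','top'):
    im=robot.grab_frame(n);cv2.imwrite(f'pics/{n}5.png',im)
    d=cv2.absdiff(im,cv2.imread(f'pics/{n}0.png')); cv2.imwrite(f'pics/d{n}5.png',d)
    r=im[150:330,190:345] if n=='side' else im[140:255,160:370]
    cv2.imwrite(f'pics/c5{n}.png',cv2.resize(r,None,fx=3.3,fy=3.3,interpolation=cv2.INTER_CUBIC))
    for z in(.070,.062):
        print(n,z,[(c,proj(n,p+[z]).round(1)) for c,p in{'y':[.5898,.0464],'g':[.6397,-.0391]}.items()])
E
```

```text
11.0 [ 0.29755604 -0.55199021  0.19905728] [ 0.10788077  0.27439362 -1.12944121] 0.06491341519684302
side 0.07 [('y', array([262.3, 284.1])), ('g', array([246.4, 244.9]))]
side 0.062 [('y', array([262.4, 286.2])), ('g', array([246.6, 247.1]))]
top 0.07 [('y', array([186.9, 198.2])), ('g', array([225.8, 175.9]))]
top 0.062 [('y', array([187.6, 198.6])), ('g', array([226.2, 176.5]))]
```

View pics/c5side.png

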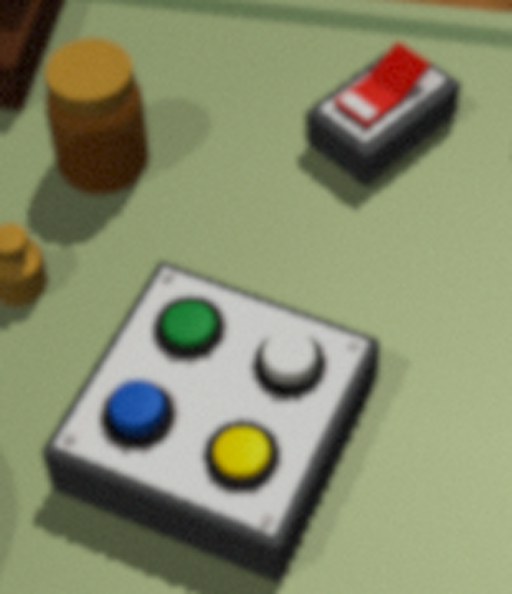

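View pics/top5.png

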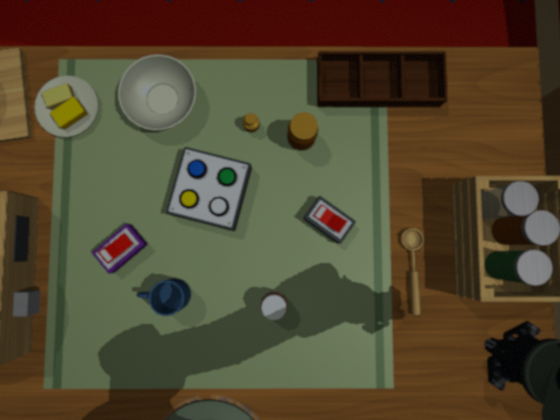

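View pics/dside5.png

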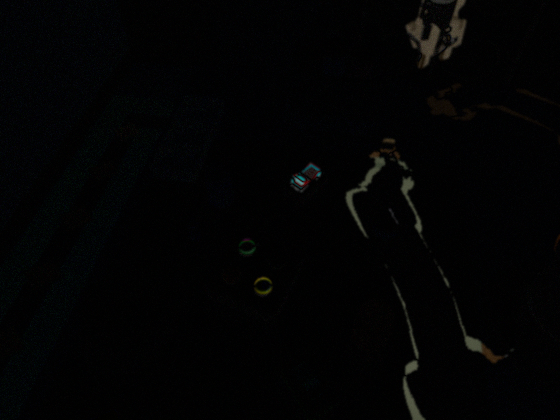

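The difference picture shows that only the rocker (305,178), the green key (247,247), the yellow key (263,286) and the arm's shadow changed. Handing in.

```bash
python3 -c "
from rig import robot
print(robot.finish_job())"
```

```text
the job is handed in; nothing more can be done
None
```

The mill is set to coarse and started. I tipped the red rocker fully on, then pressed the yellow key fully in, then the green key, and handed the job in at about 11 s.

- **Hard stops:** each push ended on a hard stop. The rocker stopped at 50 mm with 33 N, yellow at 61.5 mm with 28 N, and green at 61.5 mm with 31 N. The 40 N limit was not passed at any reading, though I only had readings at the end of each move.
- **Last pictures:** with the arm drawn clear, the side picture showed changes from the start only at the rocker, the yellow and green keys, and the arm with its shadow. The switch box, blue and white keys, jars, mug and brass weight showed no change. Only shadow changes showed near the spoon, and the top picture shows it in its original place.

No check failed. The hand-in gives no verdict, so I can't confirm the official result.

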